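# Switch the dust extractor on at the bench box

## Robot

A 6-joint arm with a two-finger parallel gripper is mounted at the origin on the work surface. World frame = base frame: x ahead of the robot, y to its left, z up, the work surface at z = 0. Lengths are in m, angles in rad, forces in N, time in s.
With the tool pointing down it reaches from about 0.35 to 0.975 m from the base axis. Payload 7.1 kg.
Tool frame: the origin (TCP) lies midway between the tips of the shut fingers; the grasp point (between the pads) lies 19 mm behind it; z points along the fingers, x is the direction in which the jaws open and shut, and the axes are right-handed (so a half turn about z gives the same grasp; the last joint's range is limited). The gripper opens to 88 mm and grips with 3 to 60 N. Pads are 20 mm wide; open, the fingers measure 115 mm over their backs; the gripper's body (75 mm by 178 mm) begins 61 mm behind the grasp point.
Start: joints at [-0.019, 0.423, 1.63, -0, 1.089, -0.019], TCP at [0.625, 0, 0.223] pointing down, gripper open.
Joint ranges: [-3, 3], [-0.9, 2.11], [0.09, 2.58], [-1.31, 4.45], [0.11, 2.69], [-2.54, 2.54]. Speed limits (rad/s): [2.39, 2.39, 3.01, 3.14, 3.14, 3.14].

## Interface

Orientations are given as a unit quaternion [w, x, y, z].
In Python, from station import move_pose, movel, movej, command_gripper, wait, inverse_kinematics, read_camera, camera_info, MotionError, job_done, get_time, get_joint_pos, get_qvel, get_effort, get_tcp_pos, get_ee_rot, get_ft_force, get_ft_torque, get_grip_width gives the robot as it stands. Calls block until the motion is done:
- move_pose(position, orientation): joint-space move of the TCP to a pose.
- movel(position, frame=None, v=0.15, until_force=None): straight line of the TCP; frame=None keeps the orientation; v is the mean speed in m/s. With until_force (N) it stops when the force on the tool has changed by that much, and returns True; else False.
- movej(angles): joint-space move.
- command_gripper(opening): opening from 0.0 (shut) to 1.0 (fully open); the grip force is fixed at half the most; returns when the fingers have stopped.
- wait(seconds).
- inverse_kinematics(position, orientation): joint angles nearest the present ones, or None.
- read_camera(name): name is "scene" or "side" or "wrist"; returns the picture (420x560x3 uint8, red, green, blue); there is no depth.
- camera_info(name): a dict with "intrinsics" (3x3 intrinsics, pixels), "T" (4x4, takes a point from camera to world coordinates); the wrist camera has in their place "tool_from_camera" (4x4, takes a point from camera to tool coordinates, whose origin is the TCP and whose axes are the tool frame's). Camera axes: x right, y up, looking along -z (the intrinsics and any distortion apply to the point x, -y, -z); pixel columns grow to the right and rows downward; lengths in m; the calibration is good to about 2 mm. The wrist camera is an equidistant fisheye: a pixel r from the principal point sees the ray r / f radians off the axis. A picture is of the moment at which its call begins: read the wrist's pose just before it. camera_info takes no time and is no camera call.
A pose or a line that the arm cannot do raises MotionError and nothing moves.
- job_done(): hands the job in, once; it reports no verdict.
Readings, each from a call of its own:
- get_time(): time.
- get_joint_pos(): joint angles.
- get_qvel(): joint speeds.
- get_effort(): joint torques, N m.
- get_tcp_pos(): TCP position.
- get_ee_rot(): TCP orientation.
- get_ft_force(): force on the tool from outside, world axes, zero at the start.
- get_ft_torque(): the same for the moment, N m.
- get_grip_width(): opening from 0.0 (shut) to 1.0 (fully open).
Only numpy, scipy, OpenCV 4.12 (cv2) and the standard library are available. Lean on these libraries where they do the work, as an engineer would, in place of code of your own. Each camera call takes 0.05 s, during which the arm holds its last target. There are 200 camera calls.

## Task

Before sawing, set the dust-extractor selector (the bar-shaped knob on the big box with two sockets) from off to the next mark, the single dot: push the knob fully in, turn it clockwise by that one position while it is held in, and let go so that it springs back out. Do not force it round while it stands out, for that breaks its gate. Leave the small round speed dial on the other box as it is set.

Things in the scene. Friction and masses are not known exactly. Their poses are not given: they have to be found in the camera images.
- selector_grip (a point): Selector knob: centre of its grip bar, on the turning axis. Black bar 50 mm long, 16 wide, 32 high, on a round grey flange 56 across, 8 thick; flange top is 16 mm below this point, bar top 16 above. x runs along the bar to its pointer end (white line), z up; moves with the knob. Amid the flat black top (38 mm below, knob out) of a fixed grey box 125x125x60 mm with two sockets in front.
- selector (a joint): Turn of the selector, rad, growing clockwise from above: 0 off (white dash on the panel, the start), 1.047 single dot (60 degrees on), 2.094 two dots. With the knob out a gate locks it, about 3 degrees of play either way; forcing it breaks the gate. Pushed fully in it turns freely; let go, it springs out and centres itself in the nearest position.
- selector_in (a joint): How far the selector is pushed straight down, in m: 0 out, 0.012 fully in (hard stop). Spring: 4 N at the start, 8 N fully in.
- dial_mark (a point): Bystander: point on top of the round speed dial, on its white line 16 mm from its axis. Black dial 38 mm across, 18 mm high, on a smaller grey box (100 x 85 x 45 mm) elsewhere on the bench. It turns without pushing; leave it as it is set.
There are look-alikes about, which are no part of the job. What is shaped like the part that bears selector_grip but green or red is not meant.

How it is judged:
At the end, for the whole second after the job is handed in: The selector stands at the single dot (60 degrees, within 10), has sprung back out (pushed in by less than 3 mm) and is at rest (value of joint selector between 0.87 and 1.22 rad and value of joint selector_in below 0.003 m and velocity of joint selector between -0.1 and 0.1 rad/s); the robot touches nothing.
It fails at once if the speed dial was turned by more than about 20 degrees (distance of dial_mark from where it was at the start of the episode above 0.0055 m).
It fails at once if the selector was forced against its gate (wrenched to between 8.6 and 51 degrees while pushed in by less than 5 mm) (value of joint selector between 0.15 and 0.9 rad and value of joint selector_in below 0.005 m).
It also fails if it takes over 40 s, if anything falls off the work surface, if the arm or the gripper's body presses on something with over 40 N, if the wrist force passes 120 N, or if a joint passes its speed limit or range.

## Working session

There is one attempt and no reset: what is moved stays moved. The work goes in short steps, each a Python script; the robot and the scene stay as the last script left them, time stands still between calls to the robot, and variables do not carry over. Pictures are saved under pics/ and viewed, about 8 in all and at most 12, crops included, and the job is handed in when it is done.

```bash
mkdir -p pics; ls
python3 - <<'E'
from station import *
import cv2,numpy as np
a=read_camera("scene");b=read_camera("side")
for n,i in(("scene",a),("side",b)):
    cv2.imwrite(f"pics/{n}0.png",i[:,:,::-1]);c=camera_info(n);print(n,np.round(c["intrinsics"],1).tolist(),np.round(c["T"],3).tolist(), [k for k in c])
w=read_camera("wrist");cv2.imwrite("pics/wrist0.png",w[:,:,::-1]);c=camera_info("wrist");print(c);print(get_time())
E
```

```text
pics
scene [[451.8, 0.0, 274.2], [0.0, 451.8, 215.8], [0.0, 0.0, 1.0]] [[-0.851, -0.433, 0.297, 0.86], [0.525, -0.706, 0.475, 0.809], [0.004, 0.56, 0.828, 1.183], [0.0, 0.0, 0.0, 1.0]] ['intrinsics', 'T']
side [[447.1, 0.0, 279.9], [0.0, 447.1, 210.8], [0.0, 0.0, 1.0]] [[-0.995, 0.055, -0.083, 0.39], [-0.099, -0.577, 0.811, 1.049], [-0.003, 0.815, 0.579, 0.726], [0.0, 0.0, 0.0, 1.0]] ['intrinsics', 'T']
{'intrinsics': array([[325.1922621 ,   0.        , 280.26548871],
       [  0.        , 325.1922621 , 213.13607076],
       [  0.        ,   0.        ,   1.        ]]), 'tool_from_camera': array([[ 9.99999680e-01, -7.66711296e-04,  2.29907008e-04,
         2.42991743e-04],
       [-6.73094349e-04, -9.60913618e-01, -2.76847550e-01,
        -7.47267315e-02],
       [ 4.33182919e-04,  2.76847306e-01, -9.60913826e-01,
        -1.62599990e-01],
       [ 0.00000000e+00,  0.00000000e+00,  0.00000000e+00,
         1.00000000e+00]])}
0.15
```

View pics/scene0.png

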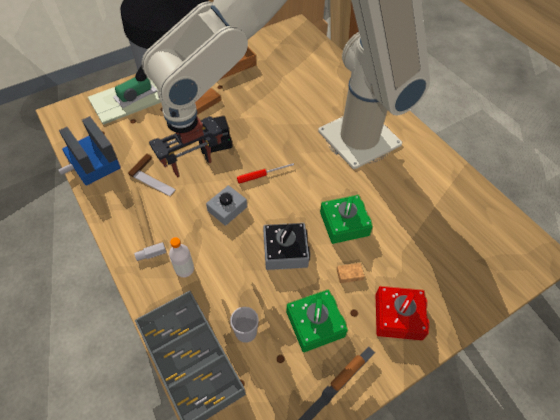

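View pics/side0.png

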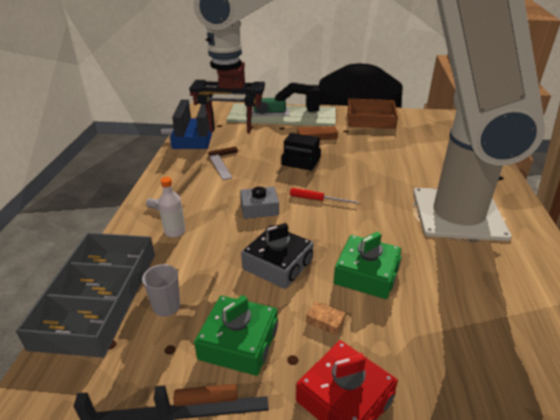

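The scene view shows four bar-knob boxes: black/grey at (287,240), green at (347,212), green at (317,315) and red at (403,306). The small box with the round dial is at (227,203). I choose the grey box with the black top and check it in a close crop.

```bash
cat > h.py <<'E'
import numpy as np,cv2
from station import *
def ray(n,u,v):
    c=camera_info(n);K=c["intrinsics"];T=c["T"]
    d=T[:3,:3]@np.array([(u-K[0,2])/K[0,0],-(v-K[1,2])/K[1,1],-1]);return T[:3,3],d
def onplane(n,u,v,z):
    o,d=ray(n,u,v);return o+d*(z-o[2])/d[2]
def proj(n,p):
    c=camera_info(n);K=c["intrinsics"];T=c["T"];q=T[:3,:3].T@(np.asarray(p)-T[:3,3])
    return K[0,0]*q[0]/-q[2]+K[0,2],K[1,2]+K[1,1]*q[1]/q[2]
E
python3 - <<'E'
from h import *
a=cv2.imread("pics/scene0.png")[212:272,255:320];b=cv2.imread("pics/side0.png")[220:285,235:320]
A=cv2.resize(a,None,fx=6,fy=6,interpolation=2);B=cv2.resize(b,None,fx=4.5,fy=4.5,interpolation=2)
o=np.zeros((400,800,3),np.uint8);o[:A.shape[0],:A.shape[1]]=A;o[:B.shape[0],395:395+B.shape[1]]=B
cv2.imwrite("pics/crop1.png",o)
print(onplane("scene",287,238,.098),onplane("side",277,237,.098))
E
```

```text
[0.47972452 0.26921337 0.098     ] [0.47556439 0.2713152  0.098     ]
```

View pics/crop1.png

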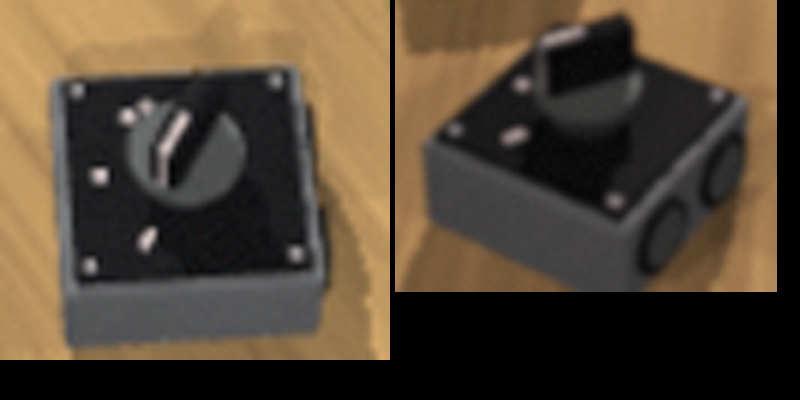

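The crop confirms it: grey box, black top, two sockets, black bar. The bar's white-line end points at the white dash at scene (280,252). The single dot is at (272,241) and the two dots at (277,231), so clockwise order holds. Next I move above it for a close wrist view.

```bash
cat >> h.py <<'E'
from scipy.spatial.transform import Rotation as R
def quat(yaw): # tool down, tool x (jaw) at world angle yaw
    x=np.array([np.cos(yaw),np.sin(yaw),0]);z=np.array([0,0,-1.]);y=np.cross(z,x)
    q=R.from_matrix(np.c_[x,y,z]).as_quat();return [q[3],q[0],q[1],q[2]]
def wristpix(uv,z,p,q):
    "wrist pixel to world plane z"
    c=camera_info("wrist");K=c["intrinsics"];T=c["tool_from_camera"]
    Rw=R.from_quat([q[1],q[2],q[3],q[0]]).as_matrix()
    m=(np.array(uv)-K[:2,2])/K[0,0];t=np.linalg.norm(m);s=np.sin(t)*m/max(t,1e-9)
    d=Rw@T[:3,:3]@np.array([s[0],-s[1],-np.cos(t)]);o=Rw@T[:3,3]+p
    return o+d*(z-o[2])/d[2]
E
python3 - <<'E'
from h import *
dash=onplane("scene",255+148/6,212+238/6,.06);dot=onplane("scene",255+100/6,212+176/6,.06);c=np.array([.478,.270,.06])
f=lambda p:np.arctan2(*(p-c)[1::-1])
print(dash,dot,np.degrees([f(dash),f(dot)]))
b=f(dash)
for k in (-90,90):
    y=b+np.radians(k)
    for e in(0,-60):
        print(k,e,np.round(inverse_kinematics([.478,.27,.084],quat(y+np.radians(e))),2))
y=min((b-np.pi/2,b+np.pi/2),key=lambda y:sum(abs(inverse_kinematics([.478,.27,.2],quat(y+np.radians(e)))[5]) for e in(0,-60)))
print("yaw",y)
move_pose([.478,.27,.22],quat(y))
p=get_tcp_pos();q=get_ee_rot();w=read_camera("wrist");print(repr(p),repr(q),get_ft_force())
cv2.imwrite("pics/w1.png",w[:,:,::-1]);np.savez("w1",p=p,q=q)
cv2.imwrite("pics/w1v.png",cv2.resize(w[:,:,::-1],(784,588)))
E
```

```text
[0.50871471 0.27769001 0.06      ] [0.51023234 0.23658806 0.06      ] [ 14.05614319 -46.02946779]
-90 0 [ 0.49  0.51  1.88 -0.    0.75  1.82]Traceback (most recent call last):
  File "<stdin>", line 9, in <module>
    return _wrapfunc(a, 'round', decimals=decimals, out=out)
    return _wrapit(obj, method, *args, **kwds)
    result = getattr(arr, method)(*args, **kwds)
TypeError: unsupported operand type(s) for *: 'NoneType' and 'float'
```

Run:
```python
from h import *
y=np.radians(14+90)
for e in(0,-60): print(e,inverse_kinematics([.478,.27,.084],quat(y+np.radians(e))))
move_pose([.478,.27,.22],quat(y))
p=get_tcp_pos();q=get_ee_rot();w=read_camera("wrist");print(repr(p),repr(q),get_ft_force())
cv2.imwrite("pics/w1.png",w[:,:,::-1]);np.savez("w1",p=p,q=q)
cv2.imwrite("pics/w1v.png",cv2.resize(w[:,:,::-1],(784,588)))
```

```text
0 [ 4.92497444e-01  5.14421857e-01  1.88213826e+00 -4.44089210e-16
  7.45032538e-01 -1.32264498e+00]
-60 [ 4.92497444e-01  5.14421857e-01  1.88213826e+00 -4.44089210e-16
  7.45032538e-01 -2.75447427e-01]
array([0.47840818, 0.26973374, 0.22005531]) array([1.50447473e-04, 6.16315850e-01, 7.87499045e-01, 6.92880001e-05]) [-0.12374039 -0.49884866 -0.19123615]
```

View pics/w1v.png

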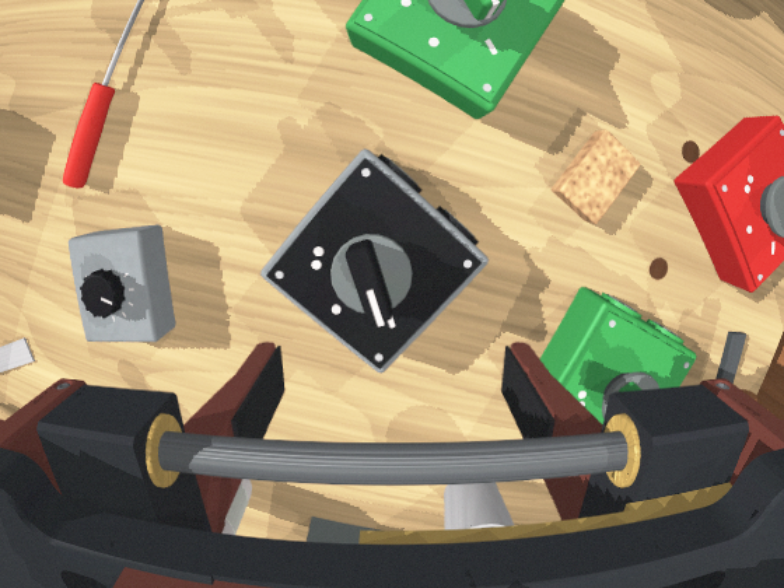

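The wrist view (784-wide picture) shows the flange centred at about (371,273). The bar runs from (357,243) to its white-line end at (380,326). The dash is at (391,322), the dot at (336,309), and the four panel screws surround them. The dial box lies well to the left.

Run:
```python
from h import *
d=np.load("w1.npz");p,q=d["p"],d["q"];im=cv2.imread("pics/w1.png")
P=lambda u,v,z:wristpix((u/1.4,v/1.4),z,p,q)
sc=[P(*s,.06) for s in[(366,172),(467,264),(378,357),(279,275)]]
print("screws centre",np.mean(sc,0),"sides",[np.linalg.norm(sc[i]-sc[i-1]) for i in range(4)])
g=im[170:225,228:300].astype(int);m=((g.max(2)-g.min(2)<28)&(g.mean(2)>70)&(g.mean(2)<170)).astype(np.uint8)
n,l,s,cc=cv2.connectedComponentsWithStats(m)
big=[i for i in range(1,n) if s[i,4]>60];print(s[big])
pts=np.argwhere(np.isin(l,big))[:,::-1].astype(np.int32)
h=cv2.convexHull(pts);e=cv2.fitEllipse(h);print("ell",e)
c=wristpix((e[0][0]+228,e[0][1]+170),.082,p,q);print("flange c",c)
C=np.mean(sc,0)
an=lambda v:np.degrees(np.arctan2(v[1],v[0]))
print("dash,dot ang",an(P(391,322,.06)-C),an(P(336,309,.06)-C), "twodots",an((P(319,251,.06)+P(316,265,.06))/2-C))
# white line on bar top: mask
wm=(im.min(2)>190).astype(np.uint8);n,l,s,cc=cv2.connectedComponentsWithStats(wm)
for i in range(1,n):
    if 185<cc[i][1]<245 and 225<cc[i][0]<300 and s[i,4]>5:
        pp=np.argwhere(l==i)[:,::-1];w=np.array([wristpix(x,.114,p,q)[:2] for x in pp]);ev,V=np.linalg.eigh(np.cov(w.T));print(cc[i],s[i],w.mean(0),an(V[:,1]),"from C",an(w.mean(0)-C[:2]),4*np.sqrt(ev))
```

```text
screws centre [0.47691524 0.25286753 0.06      ] sides [np.float64(0.09898987753896098), np.float64(0.09828409266524912), np.float64(0.09807026390591343), np.float64(0.09779113945198945)]
[[   8    0   59   54 1509]]
ell ((36.711456298828125, 25.332948684692383), (57.144290924072266, 58.24074935913086), 104.09610748291016)
flange c [0.47541381 0.25261955 0.082     ]
dash,dot ang 32.67905387358288 -27.751747276500257 twodots -87.73223999647131
[225.32352941 188.58823529] [222 186   7   6  34] [0.47022624 0.21843078] 133.86011774182253 from C -100.9922548512823 [0.00542593 0.00615582]
[267.72033898 219.6440678 ] [262 207  12  26 118] [0.48835301 0.25992947] -148.87234587305784 from C 31.692103124605286 [0.00443642 0.02775683]
[239.57575758 220.57575758] [237 218   6   6  33] [0.4950921  0.23630631] -146.3103061445544 from C -42.3371465055566 [0.00572324 0.00600388]
[279.34782609 230.34782609] [277 227   5   7  23] [0.49537657 0.27201296] -153.01539503860337 from C 46.04212966721527 [0.00383044 0.00666574]
```

Run:
```python
from h import *
for s,f in((  [(77,90),(276,80),(296,254),(90,265)],lambda a:("scene",255+a[0]/6,212+a[1]/6)),([(455,131),(717,95),(615,201)],lambda a:("side",235+(a[0]-395)/4.5,220+a[1]/4.5))):
    P=np.array([onplane(*f(a),.06) for a in s]);print(P.round(4).tolist(), P.mean(0), (P[1]+P[2 if len(s)==3 else 3])/2, [np.linalg.norm(P[i]-P[i-1]) for i in range(len(s))])
d=np.load("w1.npz");p,q=d["p"],d["q"]
print([wristpix((u/1.4,v/1.4),.06,p,q).round(4).tolist() for u,v in[(366,172),(467,264),(378,357),(279,275)]])
# current fingertip check: where TCP projects in the scene
print(proj("scene",get_tcp_pos()),proj("side",get_tcp_pos()))
o=[cv2.resize(read_camera(n)[150:270,200:340,::-1],None,fx=2.8,fy=2.8,interpolation=2) for n in("scene","side")]
for i,n in enumerate(("scene","side")):
    u,v=proj(n,get_tcp_pos()+[0,0,0]);cv2.circle(o[i],(int((u-200)*2.8),int((v-150)*2.8)),4,(255,0,255),1)
cv2.imwrite("pics/c2.png",np.hstack(o))
```

```text
[[0.4942, 0.1887, 0.06], [0.4075, 0.2351, 0.06], [0.4537, 0.3217, 0.06], [0.5398, 0.2757, 0.06]] [0.47377682 0.25531384 0.06      ] [0.47363241 0.25541294 0.06      ] [np.float64(0.09822620290862), np.float64(0.09828002523797284), np.float64(0.09814583245293718), np.float64(0.09758371889303256)]
[[0.5417, 0.2746, 0.06], [0.4101, 0.233, 0.06], [0.4556, 0.3193, 0.06]] [0.46911026 0.27562233 0.06      ] [0.43283819 0.27612578 0.06      ] [np.float64(0.09699756281986649), np.float64(0.13798176822332398), np.float64(0.09758075820779107)]
[[0.4101, 0.2325, 0.06], [0.4566, 0.3191, 0.06], [0.5432, 0.2732, 0.06], [0.4978, 0.1866, 0.06]]
(np.float64(288.7082118465267), np.float64(213.32097517683292)) (np.float64(275.241950292965), np.float64(190.6584679188846))
```

View pics/c2.png

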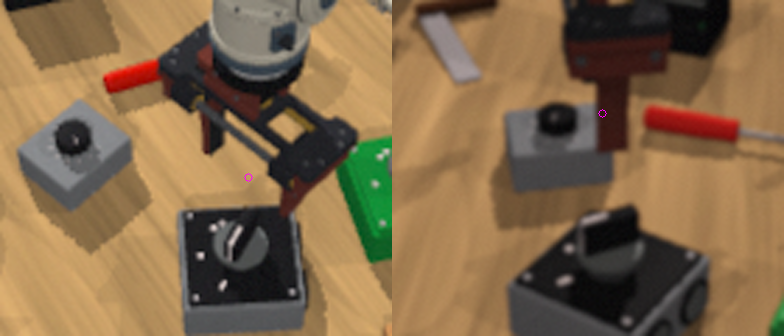

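Panel centres agree to about 3 mm: scene (.474,.255), side (.476,.254), wrist (.477,.253). My first scene guess was biased, because I cast the knob's pixel onto the wrong height. I use (.476,.2535) with the bar at 31.7° in world, which lies 30° from the panel edge at 61.8° as expected. Next I descend, straddle the bar and grip.

Run:
```python
from h import *
q=quat(np.radians(121.7))
move_pose([.476,.2535,.15],q)
print(movel([.476,.2535,.088],v=.08,until_force=6),get_tcp_pos(),get_ft_force())
command_gripper(0.0)
print("width mm",get_grip_width()*88,get_tcp_pos(),get_ft_force(),get_ft_torque(),get_joint_pos(),get_time())
w=read_camera("wrist");cv2.imwrite("pics/w2.png",w[150:,80:480,::-1])
```

```text
False [0.47627509 0.25367104 0.08826102] [ 0.25166039  0.22662731 -0.45266973]
width mm 15.895375841091585 [0.47594375 0.25358238 0.08800299] [-1.20719452  0.22074826 -0.38099022] [ 0.3126902   0.05705311 -0.00722283] [ 4.67376396e-01  4.97024573e-01  1.90227389e+00  2.49237596e-04
  7.42338501e-01 -1.65678429e+00] 3.925
```

View pics/w2.png

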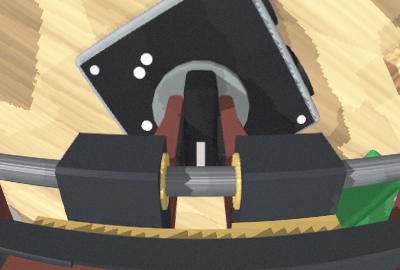

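The grip is square on the bar: width 15.9 mm, almost no side load, and the bar is centred between the fingers at (200,110). Next I push in.

Run:
```python
from h import *
print(movel([.476,.2535,.070],v=.02,until_force=18),get_tcp_pos(),get_ft_force(),get_ft_torque(),get_grip_width()*88)
wait(.2);print(get_tcp_pos(),get_ft_force(),get_joint_pos()[5],get_time())
```

```text
True [0.47605528 0.25370483 0.07576676] [-2.46776605  0.0530105   7.32072606] [ 0.07777006  0.26378705 -0.01517396] 16.084978091103217
[0.47604321 0.25371731 0.07577421] [-1.32675571 -0.39226699  7.4910105 ] -1.6567192925372496 4.825
```

It travelled 12.2 mm and reached the hard stop, and the holding force of 7.5 N matches a fully-in spring. I add a slight preload, then turn in steps, watching depth and moment.

Run:
```python
from h import *
movel([.476,.2535,.0752],v=.02,until_force=15)
print(get_tcp_pos(),get_ft_force())
j=np.array(get_joint_pos());j0=j[5]
for k in (8,20,30,40,50,60):
    j[5]=j0+np.radians(k);movej(list(j))
    t=get_ft_torque();f=get_ft_force();print(k,get_tcp_pos().round(4),f.round(1),t.round(2),np.degrees(get_joint_pos()[5]-j0).round(1))
    if abs(t[2])>0.8 or f[2]<4: print("STOP");break
print(get_grip_width()*88,get_time())
w=read_camera("wrist");cv2.imwrite("pics/w3.png",w[150:,80:480,::-1])
```

```text
[0.4761293  0.25369058 0.07571404] [-3.55247787  0.94783466 10.81632749]
8 [0.4761 0.2537 0.0758] [-2.   0.2  6.3] [0.28 0.49 0.05] 8.0
20 [0.4761 0.2538 0.0758] [-3.5  0.9  6.1] [0.31 0.5  0.06] 20.0
30 [0.4761 0.2538 0.0758] [-3.6  0.1  6.1] [ 0.31  0.5  -0.02] 30.0
40 [0.4761 0.2539 0.0758] [-2.4  2.2  6. ] [ 0.32  0.48 -0.  ] 40.0
50 [0.4761 0.2539 0.0758] [-3.4  1.9  7.5] [ 0.36  0.54 -0.04] 50.0
60 [0.4761 0.2539 0.0758] [-3.1  1.2  7.3] [ 0.31  0.57 -0.03] 60.0
15.946023304885735 6.8167
```

View pics/w3.png

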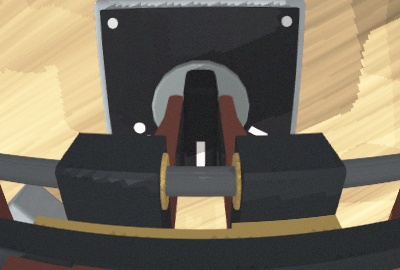

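It turned freely at full depth: no yaw moment, and the bar is still square in the jaws. The dash is now 60° away, at (258,131). I let it rise with the spring to its out height, open the gripper, and retreat.

Run:
```python
from h import *
x,y,_=get_tcp_pos()
movel([x,y,.0878],v=.04);print(get_tcp_pos(),get_ft_force(),get_ft_torque())
command_gripper(1.0);print(get_grip_width(),get_ft_force())
movel([x,y,.22],v=.1)
wait(.3);p=get_tcp_pos();q=get_ee_rot();w=read_camera("wrist");print(repr(p),repr(q),get_time())
cv2.imwrite("pics/w4.png",w[:,:,::-1]);np.savez("w4",p=p,q=q)
cv2.imwrite("pics/w4v.png",cv2.resize(w[:,:,::-1],(784,588)))
```

```text
[0.47607797 0.25395327 0.08778066] [-1.75831004  1.48513518  2.99076235] [ 0.29330079  0.26715794 -0.00360373]
0.9991943761337294 [-0.65588941 -0.26501839  0.46529699]
array([0.47605415, 0.25386883, 0.2197095 ]) array([-3.54548164e-04,  8.58593639e-01,  5.12656432e-01, -4.69823755e-04]) 10.325
```

View pics/w4v.png

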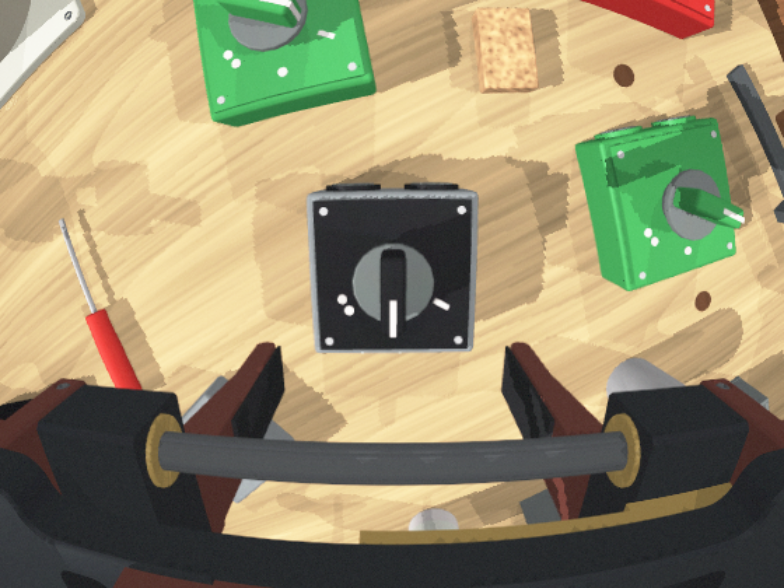

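The pointer's white line, at (393,318), covers the single dot, with the dash 60° to the right and the two dots to the left. I check the angle and out-height numerically, then hand in.

Run:
```python
from h import *
im=cv2.imread("pics/w4.png");d=np.load("w4.npz");p,q=d["p"],d["q"]
wm=(im.min(2)>190).astype(np.uint8);n,l,s,cc=cv2.connectedComponentsWithStats(wm)
i=min(range(1,n),key=lambda i:np.hypot(*(cc[i]-np.array([393,318])/1.4)))
w=np.array([wristpix(x,.114,p,q)[:2] for x in np.argwhere(l==i)[:,::-1]]);ev,V=np.linalg.eigh(np.cov(w.T))
print("line angle",np.degrees(np.arctan2(*V[::-1,1])),w.mean(0),4*np.sqrt(ev), "dir from c",np.degrees(np.arctan2(*(w.mean(0)-[.4758,.2533])[::-1])))
# height: two-view triangulation of the pointer-line centroid (scene+side vs. wrist)
im2={n:read_camera(n) for n in("scene","side")}
for n_ in im2:
    u,v=proj(n_,[*w.mean(0),.114]);u2,v2=proj(n_,[*w.mean(0),.102]);print(n_,"expected px out",(u,v),"in",(u2,v2))
    a=im2[n_];m=(a.min(2)>150).astype(np.uint8);k,L,S,c=cv2.connectedComponentsWithStats(m)
    print([(c[j].round(1).tolist(),int(S[j,4])) for j in range(1,k) if np.hypot(*(c[j]-[u,v]))<14])
print(get_time(),get_qvel().round(3))
```

```text
line angle 151.7324528991822 [0.48892792 0.24613529] [0.00390984 0.02766485] dir from c -28.62400207845308
scene expected px out (np.float64(279.93140716407214), np.float64(230.48009246114626)) in (np.float64(279.87106654922), np.float64(232.7528946927297))
[([279.6, 230.2], 10), ([271.3, 240.7], 3)]
side expected px out (np.float64(272.2492372617278), np.float64(224.20543801867223)) in (np.float64(272.3182016383566), np.float64(228.398693508582))
[]
10.425 [ 0.002  0.     0.    -0.     0.001 -0.001]
```

Run:
```python
from station import *
print(get_ft_force());job_done();print(get_time())
```

```text
[ 0.51883574  0.21381434 -0.87922334]
the job is handed in; nothing more can be done
the job is handed in; nothing more can be done
```

The selector on the grey box with the black top is now at the single dot and has sprung back out. I handed the job in with about 10.4 s on the clock. I gripped the bar, pushed it 12.2 mm to its hard stop, turned it 60° clockwise while held in, let it rise with the spring, then opened the gripper and retreated.

**Turning:** the knob stayed at full depth through the whole turn, with almost no twisting moment (0.06 N m at most), so it was not forced against its gate.

**Final angle:** the pointer line went from 31.1° to -28.3° in world, a turn of about 59–60°, and it covers the dot.

**Sprung out:** the pointer line in the scene camera is at row 230.2. That fits the knob out (230.5) better than fully in (232.8). The side camera gave no usable match for this check, because its mask found no white line.

**Other points:**
- My first estimate of the knob position was about 17 mm off in y, and I corrected it from the panel screws before reaching.
- The speed dial was never approached, but I did not re-measure it.
- At hand-in the gripper was open, with its tips about 0.1 m above the knob, and touching nothing.

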